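# Rack the sample vial, then press its label holder home behind the lip

## Robot

A 6-joint arm with a two-finger parallel gripper is mounted at the origin on a cart in front of the work surface, level with it; the furniture and walls round the work are solid. World frame = base frame: x ahead of the robot, y to its left, z up, the work surface at z = 0. Lengths are in m, angles in rad, forces in N, time in s.
With the tool pointing down it reaches from about 0.3 to 0.775 m from the base axis. Payload 14.6 kg.
Tool frame: the origin (TCP) lies midway between the tips of the shut fingers; the grasp point (between the pads) lies 19 mm behind it (grasp_offset is the distance from the TCP to the grasp point, in m); z points along the fingers, y is the line along which they close (so a half turn about z gives the same grasp; the last joint's range is limited). The gripper opens to 94 mm and grips with 3 to 60 N. Pads are 16 mm wide; open, the fingers measure 119 mm over their backs; the gripper's body (75 mm by 177 mm) begins 78 mm behind the grasp point.
Start: joints at [-1.192, 0.3, 1.521, -0, 1.321, -0.067], TCP at [0.237, -0.496, 0.174] pointing down, gripper open.
Joint ranges: [-3.03, 3.03], [-0.79, 2.21], [0.23, 2.52], [-1.04, 4.18], [0, 3.07], [-2.55, 2.55]. Speed limits (rad/s): [2.22, 2.22, 2.57, 3.14, 3.14, 3.14].

## Interface

Orientations are given as [roll, pitch, yaw] about the fixed x, y, z axes, in that order (R = Rz(yaw) Ry(pitch) Rx(roll)).
In Python, from station import * gives the robot as it stands. The module is installed in compiled form; this text tells all that it offers.
- The arm moves only by the tool send_rows, never from a script. Its argument "rows" is a list of rows, each an object of numbers: "dx", "dy", "dz": the shift along the tool's x, y, z in mm; "roll": the turn about the tool's z in degrees; "jaw": the closure, from -1 (fully open) to 1 (shut). In form: [{"dx": .., "dy": .., "dz": .., "roll": .., "jaw": ..}, ...]. A call has 1 to 12 rows; each row shifts and turns the commanded pose from where the row before left it, along the tool's axes as they then stand; what a row does not reach is not made up. A row lasts 1/12 s, in which the tool goes at most 41.7 mm and 7.16 degrees, less where a joint would pass 70% of its speed; a pose out of reach is approached as far as the arm can. A call is refused whole if a number of a shift passes 41.7 or a number of a turn 7.16, either way. A call with a gripper value outside its range is refused whole. The fingers move at their own pace and stop on an object; "force" is the grip in N (left out, the last holds). Time passes only in rows, so rows that do not move let the fingers close. It gives the time, the measured TCP pose, the force, the opening and the grip force at its end, in the units of the state.
- get_obs(): the state, without advancing time (a new reading comes with each control period).
- camera(name): name is "scene" or "top" or "wrist"; returns a dict with "frame" (400x640x3 uint8, red, green, blue), "z_map" (400x640 float32, m along the optical axis (not along the pixel's ray), 0 where there is no reading), "camera_matrix" (3x3 intrinsics, pixels), "rvec" (rotation vector, rad) and "tvec" (3), from world to camera coordinates, as OpenCV has them. Camera axes: x right, y down, z forward; pixel columns grow to the right and rows downward; lengths in m; the calibration is good to about 2 mm. A picture is of the moment at which its call begins.
- hand_in(): hands the job in; it is judged then, once.
The state is a dict: "time_s": time; "qpos": joint angles; "joint_vel": joint speeds; "tau": joint torques, N m; "ee_pos": TCP position; "eef_rot": TCP orientation; "force": force on the tool from outside, world axes, zero at the start; "moment": the same for the moment, N m; "grip_width": finger opening in m; "grip_force": force on a finger pad.
Only numpy, scipy, OpenCV 4.12 (cv2) and the standard library are available. Lean on these libraries where they do the work, as an engineer would, in place of code of your own. Each camera call takes 0.05 s, during which the arm holds its last target. There are 200 camera calls.

## Task

Move the sample vial from the caddy into the empty middle hole of the vial rack and let go of it. Then take the wide label holder out of the caddy, push it down behind the metal lip along the rack's front until it is fully home against the spring, and finish while still holding it pressed there. Leave everything else where it is.

Things in the scene. Friction and masses are not known exactly. Their poses are not given: they have to be found in the camera images.
- vial_mid (a point): closed white sample vial with a black cap, 24 mm across, 80 mm tall (cap = top 24 mm); point at its centre, 40 mm above its foot, z up along it. Starts in the caddy's round hole with its top 43 mm above the caddy's top; seated in the rack it stands just the same, so this point is then 3 mm above the block's top. Foot edge chamfered 3 mm. About 50 g.
- rack_hole (a point): centre of the mouth of the rack's middle hole (the empty one): 28 mm wide, 37 mm deep, 45 mm above the table, chamfered. The rack is a fixed wooden block 70 (x) x 160 (y) x 45 mm; its front with the lip looks along its -x. x, y, z of this point are the rack's axes (z up, y along the row of holes); the two taken holes are 54 mm to either side.
- lip_slot (a point): centre of the mouth of the label slot along the rack's front, 45 mm above the table, 52 mm in front of the row of holes; same axes as the rack. Slot between block and metal lip: 10 mm wide (x), 66 mm long (y). The lip (4 mm thick) and the block end level at the mouth. 26 mm down lies the sprung strip.
- strip (a joint): sprung strip at the foot of the slot: 0 = up, grows as it is pressed down (m), 0.0095 at most. Pushes back with 4 N at first plus 0.5 N per mm; about 0.006 and 7 N when the wide holder is fully home. Pushes the holder back up when let go.
- wide_panel (a point): wide label holder, metal, 60 g: point at the centre of its card panel (the part to grasp), 8 mm thick (x), 40 mm wide (y), 45 mm tall (22 mm up and down from here). Under the panel a shoulder bar 18 (x) x 76 (y) x 6 mm, then a tongue 6 (x) x 58 (y) x 32 mm deep whose lowest 10 mm taper to 3.5 x 52 mm. z up. Same front and back (either may face out). Starts in one of the two slots in the caddy, shoulder on the caddy's top.
- wide_seat (a point): same holder: centre of the underside of its shoulder, 28 mm below the panel's centre. When the holder is fully home this lies at the mouth of the label slot and the shoulder bears on lip and block.
- caddy_top (a point): centre of the top face of the caddy, a fixed plywood block 100 (x) x 140 (y) x 45 mm. Round hole 28 mm wide, 37 mm deep at y = +45 mm; two storage slots 11 mm wide, 67 mm long (along y), 37 mm deep, at x = -25 and +25 mm, y = -22 mm.
- narrow_panel (a point): narrow label holder in the caddy's other slot, to be left there: like the wide one but panel 26 mm wide, shoulder 50 mm, tongue 34 mm; point at the centre of its panel.
- vial_left_mid (a point): closed white sample vial with a black cap, 24 mm across, 80 mm tall (cap = top 24 mm); point at its centre, 40 mm above its foot, z up along it. Already in the rack's hole at +y; leave it.
- vial_right_mid (a point): closed white sample vial with a black cap, 24 mm across, 80 mm tall (cap = top 24 mm); point at its centre, 40 mm above its foot, z up along it. Already in the rack's hole at -y; leave it.
- tape: roll of brown tape lying flat, 60 mm across, 24 mm tall, near the table's front edge; leave it. Origin at its underside.
- small_jar: small round jar, 54 mm across, 44 mm tall, behind the tape roll; leave it. Origin at its underside.
There are look-alikes about, which are no part of the job. What is shaped like the part that bears vial_mid but orange or purple is not meant.

How it is judged:
By the outcome, as a careful person would: the job done as asked, in the order asked, and still so for the second after the job is handed in, while the arm keeps its last pose, push and grip.
It also fails if it takes over 54 s, if anything falls off the work surface, if the arm or the gripper's body presses on something with over 40 N, if the wrist force passes 120 N, or if a joint passes its speed limit or range.

## Working session

There is one attempt and no reset: what is moved stays moved. The work goes in short steps, Python scripts to look and compute and a tool call to move; the robot and the scene stay as the last step left them, time stands still between calls to the robot, and variables do not carry over. Pictures are saved under pics/ and viewed, at most 10 in all, crops included, and the job is handed in when it is done.

Besides the shell and the picture viewer there is one more tool, called after "Call:" in YAML: its name, and indented under it one key for each argument. send_rows: Moves the arm, as the interface text tells. Its arguments: {"type":"object","properties":{"rows":{"type":"array"},"force":{"type":"number"}},"required":["rows"]}

```bash
mkdir -p pics
cat > h.py <<'E'
from station import *
import numpy as np, cv2
def cam(n):
    c=camera(n); R=cv2.Rodrigues(np.array(c['rvec'],float))[0]; t=np.array(c['tvec'],float).ravel()
    return c['frame'],c['z_map'],np.array(c['camera_matrix']),R,t
def pts(z,K,R,t):
    v,u=np.mgrid[0:z.shape[0],0:z.shape[1]]
    P=np.stack([(u-K[0,2])/K[0,0]*z,(v-K[1,2])/K[1,1]*z,z],-1)
    W=(P-t)@R; W[z<=0]=np.nan; return W
def ray(u,v,K,R,t,h):
    d=R.T@np.array([(u-K[0,2])/K[0,0],(v-K[1,2])/K[1,1],1]); o=-R.T@t
    return o+d*(h-o[2])/d[2]
def save(n,f): cv2.imwrite('pics/'+n,cv2.cvtColor(f,cv2.COLOR_RGB2BGR))
E
python3 - <<'E'
from h import *
for n in('scene','top'):
    f,z,K,R,t=cam(n); save(n+'0.png',f); np.savez(n+'0',f=f,z=z,K=K,R=R,t=t); print(n,K,R,t)
print(get_obs())
E
```

```text
scene [[441.52650601   0.         317.90114863]
 [  0.         441.52650601 196.5330111 ]
 [  0.           0.           1.        ]] [[ 0.90427832 -0.42670947  0.01413338]
 [-0.30258683 -0.66389022 -0.68387937]
 [ 0.30120081  0.61414071 -0.72945819]] [-0.46236864  0.29482784  0.65118749]
top [[432.60826157   0.         310.56825469]
 [  0.         432.60826157 198.93628234]
 [  0.           0.           1.        ]] [[ 0.0298736  -0.99954013 -0.00520549]
 [-0.99876035 -0.02964203 -0.03998886]
 [ 0.03981616  0.00639365 -0.99918657]] [0.10191005 0.55719113 1.02611185]
{'time_s': 0.1, 'qpos': array([-1.19162645e+00,  3.00396750e-01,  1.52153251e+00, -4.93617093e-05,
        1.32070408e+00, -6.65961338e-02]), 'joint_vel': array([-0.00059907, -0.0026478 , -0.00163665, -0.00015769,  0.0010626 ,
        0.00152892]), 'tau': array([ 4.91164028e-04, -5.32642508e+01, -3.53284192e+01,  7.09400699e-02,
        2.34859425e-02, -6.32101501e-05]), 'ee_pos': array([ 0.23701587, -0.49600399,  0.17374768]), 'eef_rot': array([-3.14055110e+00, -2.15466164e-05,  4.45778242e-01]), 'force': array([ 0.21037726,  0.23305365, -0.08644271]), 'moment': array([ 0.02809783, -0.02198927,  0.00024885]), 'grip_force': 0.0, 'grip_width': 0.09366767998565594}
```

View pics/scene0.png

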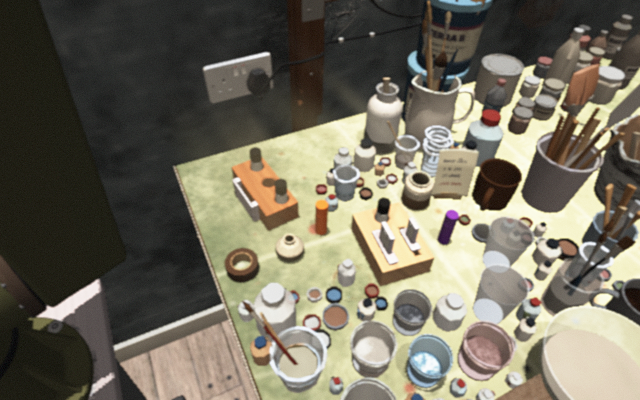

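View pics/top0.png

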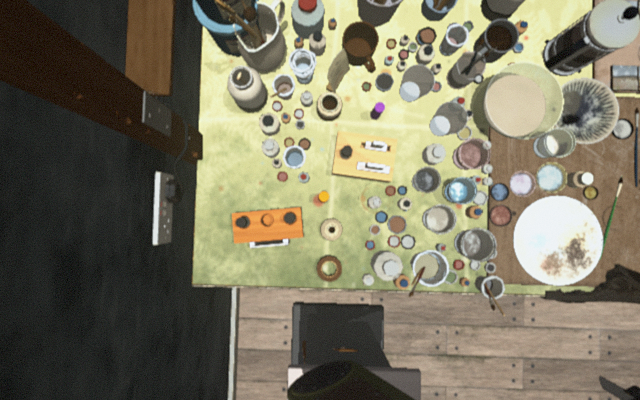

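The scene view shows the rack at (265,192) with its two seated vials, the caddy at (392,240) holding a black-capped vial at (384,207), an orange look-alike at (321,217) and a purple one at (447,227). In the top view the caddy vial is at (346,152), the rack hole at (267,220), and the two holders at (375,146) and (374,167).

Run:
```python
from h import *
d=np.load('top0.npz'); s=np.load('scene0.npz')
a=cv2.resize(d['f'][120:260,225:405],None,fx=4,fy=4,interpolation=2)[:, :]
b=cv2.resize(s['f'][190:285,345:440],None,fx=4,fy=4,interpolation=2)
im=np.zeros((560,800,3),np.uint8); im[:a.shape[0],:720]=a[:560,:720]
save('crop.png',im[:, :720]); save('crops.png',b)
for n,D,(u0,u1,v0,v1) in(('top',d,(225,405,120,260)),('scene',s,(225,440,140,290))):
    W=pts(D['z'],D['K'],D['R'],D['t'])
    f=D['f']; hsv=cv2.cvtColor(f,cv2.COLOR_RGB2HSV)
    roi=np.zeros(W.shape[:2],bool); roi[v0:v1,u0:u1]=1
    for nm,lo,hi in(('plane',.041,.049),('vialtop',.078,.095),('panel',.055,.11)):
        m=roi&(W[...,2]>lo)&(W[...,2]<hi)
        k,L,st,c=cv2.connectedComponentsWithStats(m.astype(np.uint8))
        for i in range(1,k):
            if st[i,4]>12:
                P=W[L==i]; r=cv2.minAreaRect((P[:,:2]*1000).astype(np.float32))
                print(n,nm,st[i],np.round(P.mean(0),4),'rect',np.round(r[0],1),np.round(r[1],1),round(r[2],1),f[L==i].mean(0).astype(int))
```

```text
top plane [259 120  21  13  54] [0.7163 0.218  0.0462] rect [719.5 220.3] [26.8 46.8] 4.4 [192 187 163]
top plane [ 332  130   66   51 1926] [ 0.6588 -0.0016  0.0448] rect [658.5  -4.3] [140.4 100.7] 83.6 [236 218 151]
top plane [264 143  15  12  39] [0.6631 0.2082 0.0464] rect [662.9 210.1] [16.6 38.7] 40.0 [197 197 181]
top plane [369 196  12  12  48] [ 0.5507 -0.0296  0.0432] rect [551.8 -31.1] [26.2 24.8] 46.4 [196 195 180]
top plane [ 232  207   71   41 1791] [0.4854 0.2162 0.045 ] rect [483.6 216.9] [ 83.9 160.3] 6.9 [225 154  86]
top plane [327 225  10   9  42] [0.4846 0.0684 0.0445] rect [484.4  67.7] [18.7 21. ] 1.5 [195 189 153]
top vialtop [372 140  13   7  48] [ 0.6793 -0.028   0.0901] rect [680.2 -28.6] [25.6  8.9] 82.5 [200 201 195]
top vialtop [342 145  10  11  93] [0.6626 0.041  0.0874] rect [662.8  41.1] [22.5 20.1] 0.4 [93 86 70]
top vialtop [366 162  19   7  58] [ 0.63   -0.0221  0.0909] rect [630.5 -22.9] [38.9  8.4] 82.7 [212 212 210]
top vialtop [319 191  10  10  76] [0.5592 0.0894 0.0803] rect [559.7  89.3] [20.3 20.2] 1.4 [236 183  55]
top vialtop [284 212  11
[... 4951 characters left out ...]
] rect [505.9 161.2] [22.4 22.2] 6.0 [101  87  67]
scene panel [376 197  15  21 241] [0.6581 0.0341 0.0777] rect [660.1  38. ] [24.8 23. ] 84.4 [69 63 53]
scene panel [315 200  13  18 206] [0.5554 0.0827 0.0731] rect [557.   86.3] [22.9 22.8] 25.5 [190 124  61]
scene panel [405 217  14  26 230] [ 0.676  -0.034   0.0799] rect [678.  -31.5] [27.3  9.4] 83.8 [150 141 133]
scene panel [379 221  16  32 310] [ 0.6261 -0.0295  0.0809] rect [627.9 -26.7] [41.2  9.4] 83.8 [153 146 139]
scene panel [342 259  10   8  53] [ 0.5493 -0.034   0.0567] rect [549.4 -34.3] [14.5 12.6] 8.3 [226 225 221]
scene panel [262 282  24   8 119] [ 0.4099 -0.0539  0.1035] rect [412.5 -47. ] [26.1 31.6] 63.6 [226 227 223]
```

View pics/crop.png

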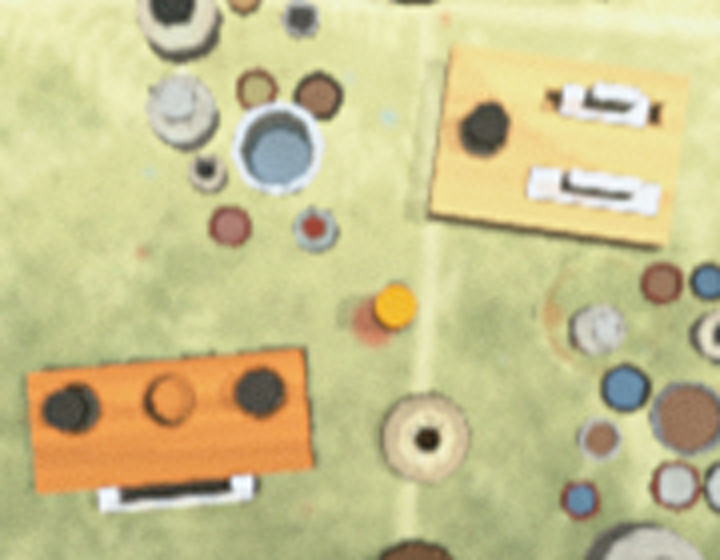

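View pics/crops.png

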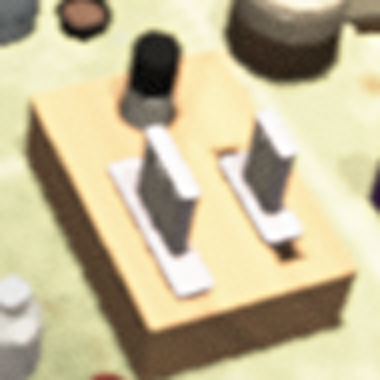

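Candidates in the top view: the black-capped white vial in the caddy (346,152), the orange one (322,197) and the purple one (378,108). The caddy vial fits, and the crop confirms it. For the holders, the one at (374,167) has a panel about 40 mm wide, against about 26 mm for the one at (375,146), so the near one is the wide holder.

```bash
cat >> h.py <<'E'
def go(target,yaw):
    """shift in tool axes (mm) and roll (deg) to bring TCP to target (m), yaw deg, tool down"""
    from scipy.spatial.transform import Rotation as Ro
    o=get_obs(); R=Ro.from_euler('xyz',o['eef_rot']).as_matrix()
    y=np.degrees(o['eef_rot'][2]); a=np.radians(yaw); d=(np.array(target)-o['ee_pos'])*1000
    f=lambda R: np.round(R.T@d,1)
    print('t',round(o['time_s'],2),'pos',np.round(o['ee_pos'],4),'rpy',np.round(np.degrees(o['eef_rot']),1),'w',round(o['grip_width'],4),'F',np.round(o['force'],1))
    print('roll',round(y-yaw,1),'now axes',f(R),'after-turn axes',f((Ro.from_euler('z',a)*Ro.from_euler('x',np.pi)).as_matrix()))
E
python3 - <<'E'
from h import *
d=np.load('top0.npz');s=np.load('scene0.npz')
A=np.concatenate([pts(D['z'],D['K'],D['R'],D['t']).reshape(-1,3) for D in(d,s)])
A=A[np.isfinite(A).all(1)]
for c in((.661,.04),(.629,-.025),(.501,.217),(.45,.211)):
    m=(abs(A[:,0]-c[0])<.11)&(abs(A[:,1]-c[1])<.06); B=A[m]; i=B[:,2].argmax(); print(c,B[i])
p,q=np.array([.237,-.496]),np.array([.661,.04]); n=(q-p)/np.linalg.norm(q-p)
r=A[:,:2]-p; al=r@n; ac=abs(r@[-n[1],n[0]])
for k in np.arange(0,.7,.1):
    B=A[(al>k)&(al<k+.1)&(ac<.11)]; print(k,B[B[:,2].argmax()] if len(B) else '')
go((.661,.04,.25),83.3)
E
```

```text
(0.661, 0.04) [ 0.63357047 -0.01278779  0.09847785]
(0.629, -0.025) [ 0.63357047 -0.01278779  0.09847785]
(0.501, 0.217) [0.50607652 0.27469501 0.09288788]
(0.45, 0.211) [0.50904334 0.17540566 0.09198475]
0.0 [ 0.23919182 -0.41398374  0.34484419]
0.1 [ 0.37462942 -0.45472317  0.0338641 ]
0.2 [ 0.31767499 -0.29520057  0.12943013]
0.30000000000000004 [ 0.49743626 -0.24944228  0.08824073]
0.4 [ 0.41577444 -0.11818518  0.0843521 ]
0.5 [ 0.62557725 -0.03949014  0.09784811]
0.6000000000000001 [ 0.63357047 -0.01278779  0.09847785]
t 0.1 pos [ 0.237  -0.496   0.1737] rpy [-179.9   -0.    25.5] w 0.0937 F [ 0.2  0.2 -0.1]
roll -57.8 now axes [ 613.7 -300.9  -75.9] after-turn axes [581.8 358.6 -76.3]
```

Call:
send_rows:
  rows:
    - {"dz": -8.5, "roll": -6.4, "jaw": -1}
    - {"dz": -8.5, "roll": -6.4, "jaw": -1}
    - {"dz": -8.5, "roll": -6.4, "jaw": -1}
    - {"dz": -8.5, "roll": -6.4, "jaw": -1}
    - {"dz": -8.5, "roll": -6.4, "jaw": -1}
    - {"dz": -8.5, "roll": -6.4, "jaw": -1}
    - {"dz": -8.5, "roll": -6.4, "jaw": -1}
    - {"dz": -8.5, "roll": -6.4, "jaw": -1}
    - {"dz": -8.5, "roll": -6.4, "jaw": -1}
    - {"dx": 30, "dy": 18, "jaw": -1}
    - {"dx": 30, "dy": 18, "jaw": -1}
    - {"dx": 30, "dy": 18, "jaw": -1}

```text
invalid input at $.rows[0]: expected keys dx, dy, dz, roll, jaw
```

Call:
send_rows:
  rows:
    - {"dx": 33, "dy": 20, "jaw": -1}
    - {"dx": 33, "dy": 20, "jaw": -1}
    - {"dx": 33, "dy": 20, "jaw": -1}
    - {"dx": 33, "dy": 20, "jaw": -1}
    - {"dx": 33, "dy": 20, "jaw": -1}
    - {"dx": 33, "dy": 20, "jaw": -1}
    - {"dx": 33, "dy": 20, "jaw": -1}
    - {"dx": 33, "dy": 20, "jaw": -1}
    - {"dx": 33, "dy": 20, "jaw": -1}
    - {"dx": 33, "dy": 20, "jaw": -1}
    - {"dx": 33, "dy": 20, "jaw": -1}
    - {"dx": 33, "dy": 20, "jaw": -1}

```text
invalid input at $.rows[0]: expected keys dx, dy, dz, roll, jaw
```

Run:
```python
from h import *
go((.661,.04,.2),83.3)
```

```text
t 0.1 pos [ 0.237  -0.496   0.1737] rpy [-179.9   -0.    25.5] w 0.0937 F [ 0.2  0.2 -0.1]
roll -57.8 now axes [ 613.7 -300.8  -25.9] after-turn axes [581.8 358.6 -26.3]
```

All five keys are required.

Call:
send_rows:
  rows:
    - {"dx": 0, "dy": 0, "dz": -8.5, "roll": -6.4, "jaw": -1}
    - {"dx": 0, "dy": 0, "dz": -8.5, "roll": -6.4, "jaw": -1}
    - {"dx": 0, "dy": 0, "dz": -8.5, "roll": -6.4, "jaw": -1}
    - {"dx": 0, "dy": 0, "dz": -8.5, "roll": -6.4, "jaw": -1}
    - {"dx": 0, "dy": 0, "dz": -8.5, "roll": -6.4, "jaw": -1}
    - {"dx": 0, "dy": 0, "dz": -8.5, "roll": -6.4, "jaw": -1}
    - {"dx": 0, "dy": 0, "dz": -8.5, "roll": -6.4, "jaw": -1}
    - {"dx": 0, "dy": 0, "dz": -8.5, "roll": -6.4, "jaw": -1}
    - {"dx": 0, "dy": 0, "dz": -8.5, "roll": -6.4, "jaw": -1}
    - {"dx": 30, "dy": 18, "dz": 0, "roll": 0, "jaw": -1}
    - {"dx": 30, "dy": 18, "dz": 0, "roll": 0, "jaw": -1}
    - {"dx": 30, "dy": 18, "dz": 0, "roll": 0, "jaw": -1}

```text
time_s: 1.1
ee_pos: [0.3018, -0.4122, 0.2504]
eef_rot: [-3.141, -0.001, 1.45]
force: [0.9, 0.1, 0.2]
grip_width: 0.0942
grip_force: 0.0
```

Call:
send_rows:
  rows:
    - {"dx": 33, "dy": 20, "dz": 0, "roll": 0, "jaw": -1}
    - {"dx": 33, "dy": 20, "dz": 0, "roll": 0, "jaw": -1}
    - {"dx": 33, "dy": 20, "dz": 0, "roll": 0, "jaw": -1}
    - {"dx": 33, "dy": 20, "dz": 0, "roll": 0, "jaw": -1}
    - {"dx": 33, "dy": 20, "dz": 0, "roll": 0, "jaw": -1}
    - {"dx": 33, "dy": 20, "dz": 0, "roll": 0, "jaw": -1}
    - {"dx": 33, "dy": 20, "dz": 0, "roll": 0, "jaw": -1}
    - {"dx": 33, "dy": 20, "dz": 0, "roll": 0, "jaw": -1}
    - {"dx": 33, "dy": 20, "dz": 0, "roll": 0, "jaw": -1}
    - {"dx": 33, "dy": 20, "dz": 0, "roll": 0, "jaw": -1}
    - {"dx": 33, "dy": 20, "dz": 0, "roll": 0, "jaw": -1}
    - {"dx": 33, "dy": 20, "dz": 0, "roll": 0, "jaw": -1}

```text
time_s: 2.1
ee_pos: [0.5878, -0.047, 0.2505]
eef_rot: [-3.141, 0.0, 1.451]
force: [0.7, -0.1, 0.9]
grip_width: 0.094
grip_force: 0.0
```

Run:
```python
from h import *
go((.661,.04,.2),83.3)
```

```text
t 2.1 pos [ 0.5878 -0.047   0.2505] rpy [-180.     0.    83.1] w 0.094 F [ 0.7 -0.1  0.9]
roll -0.2 now axes [95.1 62.3 50.4] after-turn axes [94.9 62.5 50.5]
```

Call:
send_rows:
  rows:
    - {"dx": 20, "dy": 13, "dz": 0, "roll": -0.2, "jaw": -1}
    - {"dx": 15, "dy": 7, "dz": 0, "roll": 0, "jaw": -1}
    - {"dx": 0, "dy": 0, "dz": 0, "roll": 0, "jaw": -1}
    - {"dx": 0, "dy": 0, "dz": 0, "roll": 0, "jaw": -1}

```text
time_s: 2.43
ee_pos: [0.611, -0.016, 0.25]
eef_rot: [-3.14, 0.0, 1.456]
force: [0.5, -0.4, 0.2]
grip_width: 0.094
grip_force: 0.0
```

Run:
```python
from h import *
f,z,K,R,t=cam('wrist'); save('w1.png',f); np.savez('w1',f=f,z=z,K=K,R=R,t=t)
W=pts(z,K,R,t)
for nm,lo,hi in(('plane',.041,.049),('vialtop',.08,.11)):
    m=(W[...,2]>lo)&(W[...,2]<hi)
    k,L,st,c=cv2.connectedComponentsWithStats(m.astype(np.uint8))
    for i in range(1,k):
        if st[i,4]>300:
            P=W[L==i]; r=cv2.minAreaRect((P[:,:2]*1000).astype(np.float32))
            print(nm,st[i],np.round(P.mean(0),4),'rect',np.round(r[0],1),np.round(r[1],1),round(r[2],1))
go((.661,.04,.2),83.3)
```

```text
plane [ 139    0   93   63 3055] [0.4883 0.1639 0.0454] rect [487.8 169.2] [84.2 69.1] 6.6
plane [577  89  33  63 404] [0.9465 0.012  0.0451] rect [941.5  12.1] [70.3 29.5] 83.1
plane [ 312  104   86  117 7453] [ 0.658  -0.0009  0.0457] rect [657.5  -6.6] [140.1  99.8] 83.4
plane [355 271  36  30 424] [ 0.6674 -0.1626  0.0456] rect [ 668.4 -168.2] [47.2 40.8] 0.3
vialtop [ 516    0   67   27 1242] [0.8509 0.1252 0.0947] rect [853.5 126.3] [26.6 52.7] 83.3
vialtop [179   3  27  29 567] [0.5086 0.1624 0.0879] rect [508.  163.1] [23.1 23.5] 75.4
vialtop [600  10  24  23 390] [0.9235 0.1119 0.0817] rect [923.4 111.4] [22.  19.6] 7.6
vialtop [ 497   55  143  105 2973] [0.882  0.0454 0.0907] rect [891.4  45.7] [ 82.6 163.5] 40.3
vialtop [244  80  22  23 313] [0.559  0.0874 0.0809] rect [558.2  87. ] [22.1 22.2] 82.2
vialtop [347 115  23  23 408] [0.662  0.0388 0.0885] rect [662.1  39. ] [22.6 23.2] 83.6
vialtop [330 171   9  38 319] [ 0.6298 -0.0242  0.0945] rect [630.  -25.4] [39.5  8.9] 83.9
vialtop [477 216  69  63 804] [ 0.8299 -0.1167  0.0865] rect [ 823.3 -114.6] [74.5 71.4] 29.0
vialtop [ 119  222   45   41 1285] [ 0.4104 -0.0595  0.0975] rect [406.9 -60.7] [39.1 41.9] 54.1
vialtop [191 354  60  36 364] [ 0.4649 -0.2375  0.084 ] rect [ 461.7 -246.9] [51.5 75.4] 83.2
vialtop [431 363  39  18 303] [ 0.7521 -0.2746  0.0879] rect [ 749.1 -276.3] [49.3  7.4] 26.3
t 2.48 pos [ 0.6107 -0.0167  0.2504] rpy [-180.     0.    83.4] w 0.094 F [-0.1 -1.4 -0.1]
roll 0.1 now axes [62.2 43.4 50.3] after-turn axes [62.2 43.3 50.4]
```

View pics/w1.png

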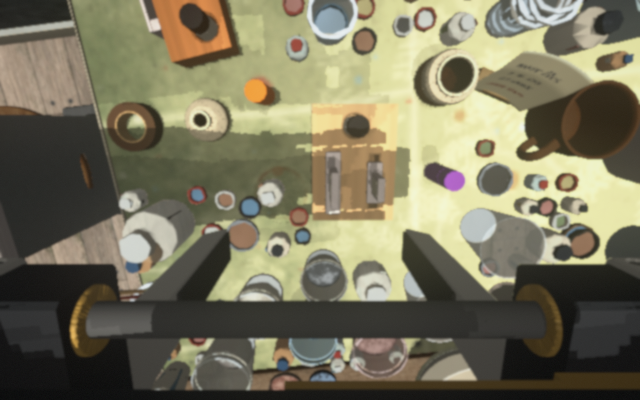

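The wrist view shows the caddy vial's cap at (357,126), the wide holder at (334,182) and the narrow one at (376,180). The measurement puts the vial at (0.662, 0.039), matching the other two views.

Call:
send_rows:
  rows:
    - {"dx": 20, "dy": 15, "dz": 10, "roll": 0, "jaw": -1}
    - {"dx": 20.5, "dy": 15, "dz": 20, "roll": 0, "jaw": -1}
    - {"dx": 20.5, "dy": 14.5, "dz": 20, "roll": 0, "jaw": -1}
    - {"dx": 0, "dy": 0, "dz": 20, "roll": 0, "jaw": -1}
    - {"dx": 0, "dy": 0, "dz": 20, "roll": 0, "jaw": -1}
    - {"dx": 0, "dy": 0, "dz": 10, "roll": 0, "jaw": -1}
    - {"dx": 0, "dy": 0, "dz": 10, "roll": 0, "jaw": -1}
    - {"dx": 0, "dy": 0, "dz": 10, "roll": 0, "jaw": -1}
    - {"dx": 0, "dy": 0, "dz": 0, "roll": 0, "jaw": -1}
    - {"dx": 0, "dy": 0, "dz": 0, "roll": 0, "jaw": -1}

```text
time_s: 3.32
ee_pos: [0.6624, 0.0386, 0.1312]
eef_rot: [3.141, -0.0, 1.454]
force: [-0.5, 0.2, 0.6]
grip_width: 0.0937
grip_force: 0.0
```

Run:
```python
from h import *
go((.662,.0387,.055),83.4)
```

```text
t 3.32 pos [0.6624 0.0386 0.1312] rpy [180.   -0.   83.3] w 0.0937 F [-0.5  0.2  0.6]
roll -0.1 now axes [ 0.  -0.4 76.2] after-turn axes [ 0.  -0.4 76.2]
```

Call:
send_rows:
  rows:
    - {"dx": 0, "dy": -0.4, "dz": 15, "roll": 0, "jaw": -1}
    - {"dx": 0, "dy": 0, "dz": 15, "roll": 0, "jaw": -1}
    - {"dx": 0, "dy": 0, "dz": 15, "roll": 0, "jaw": -1}
    - {"dx": 0, "dy": 0, "dz": 15, "roll": 0, "jaw": -1}
    - {"dx": 0, "dy": 0, "dz": 10, "roll": 0, "jaw": -1}
    - {"dx": 0, "dy": 0, "dz": 6, "roll": 0, "jaw": -1}
    - {"dx": 0, "dy": 0, "dz": 0, "roll": 0, "jaw": 0.2}
    - {"dx": 0, "dy": 0, "dz": 0, "roll": 0, "jaw": 1}
    - {"dx": 0, "dy": 0, "dz": 0, "roll": 0, "jaw": 1}
    - {"dx": 0, "dy": 0, "dz": 0, "roll": 0, "jaw": 1}
    - {"dx": 0, "dy": 0, "dz": 0, "roll": 0, "jaw": 1}
    - {"dx": 0, "dy": 0, "dz": 0, "roll": 0, "jaw": 1}
  force: 20

```text
time_s: 4.32
ee_pos: [0.6621, 0.0391, 0.0552]
eef_rot: [3.141, -0.0, 1.455]
force: [0.0, -0.4, -0.2]
grip_width: 0.0575
grip_force: 0.0
```

Call:
send_rows:
  rows:
    - {"dx": 0, "dy": 0, "dz": 0, "roll": 0, "jaw": 1}
    - {"dx": 0, "dy": 0, "dz": 0, "roll": 0, "jaw": 1}
    - {"dx": 0, "dy": 0, "dz": 0, "roll": 0, "jaw": 1}
    - {"dx": 0, "dy": 0, "dz": 0, "roll": 0, "jaw": 1}

```text
time_s: 4.65
ee_pos: [0.6619, 0.0391, 0.0548]
eef_rot: [3.142, -0.0, 1.455]
force: [0.6, -0.5, 0.2]
grip_width: 0.0309
grip_force: 0.0
```

Call:
send_rows:
  rows:
    - {"dx": 0, "dy": 0, "dz": 0, "roll": 0, "jaw": 1}
    - {"dx": 0, "dy": 0, "dz": 0, "roll": 0, "jaw": 1}
    - {"dx": 0, "dy": 0, "dz": 0, "roll": 0, "jaw": 1}
    - {"dx": 0, "dy": 0, "dz": 0, "roll": 0, "jaw": 1}
    - {"dx": 0, "dy": 0, "dz": -5, "roll": 0, "jaw": 1}
    - {"dx": 0, "dy": 0, "dz": -10, "roll": 0, "jaw": 1}
    - {"dx": 0, "dy": 0, "dz": -15, "roll": 0, "jaw": 1}
    - {"dx": 0, "dy": 0, "dz": -20, "roll": 0, "jaw": 1}
    - {"dx": 0, "dy": 0, "dz": -20, "roll": 0, "jaw": 1}
    - {"dx": 0, "dy": 0, "dz": -20, "roll": 0, "jaw": 1}
    - {"dx": 0, "dy": 0, "dz": -20, "roll": 0, "jaw": 1}
    - {"dx": 0, "dy": 0, "dz": 0, "roll": 0, "jaw": 1}

```text
time_s: 5.65
ee_pos: [0.6635, 0.0391, 0.1703]
eef_rot: [3.134, -0.001, 1.455]
force: [0.4, -0.6, 0.1]
grip_width: 0.0218
grip_force: 20.0
```

Run:
```python
from h import *
go((.502,.217,.165),96.8)
```

```text
t 5.65 pos [0.6635 0.0391 0.1703] rpy [179.6  -0.   83.3] w 0.0218 F [ 0.4 -0.6  0.1]
roll -13.5 now axes [ 158.  -181.1    4.2] after-turn axes [ 195.8 -139.3    5.3]
```

Call:
send_rows:
  rows:
    - {"dx": 0, "dy": 0, "dz": 0, "roll": -4.5, "jaw": 1}
    - {"dx": 0, "dy": 0, "dz": 0, "roll": -4.5, "jaw": 1}
    - {"dx": 0, "dy": 0, "dz": 0, "roll": -4.5, "jaw": 1}
    - {"dx": 24, "dy": -17, "dz": 0, "roll": 0, "jaw": 1}
    - {"dx": 24, "dy": -17, "dz": 0, "roll": 0, "jaw": 1}
    - {"dx": 24, "dy": -17, "dz": 0, "roll": 0, "jaw": 1}
    - {"dx": 24, "dy": -17, "dz": 0, "roll": 0, "jaw": 1}
    - {"dx": 24, "dy": -17, "dz": 0, "roll": 0, "jaw": 1}
    - {"dx": 24, "dy": -17, "dz": 0, "roll": 0, "jaw": 1}
    - {"dx": 15, "dy": -11, "dz": 0, "roll": 0, "jaw": 1}
    - {"dx": 0, "dy": 0, "dz": 0, "roll": 0, "jaw": 1}
    - {"dx": 0, "dy": 0, "dz": 0, "roll": 0, "jaw": 1}

```text
time_s: 6.65
ee_pos: [0.5305, 0.1839, 0.1649]
eef_rot: [3.141, 0.0, 1.692]
force: [1.4, -0.2, -0.8]
grip_width: 0.0223
grip_force: 20.0
```

Run:
```python
from h import *
f,z,K,R,t=cam('wrist'); np.savez('w2',f=f,z=z,K=K,R=R,t=t); save('w2.png',f)
W=pts(z,K,R,t)
for nm,lo,hi in(('plane',.039,.05),('vialtop',.075,.098),('held',.11,.2)):
    m=(W[...,2]>lo)&(W[...,2]<hi)&(abs(W[...,0]-.5)<.15)&(abs(W[...,1]-.21)<.15)
    k,L,st,c=cv2.connectedComponentsWithStats(m.astype(np.uint8))
    for i in range(1,k):
        if st[i,4]>200:
            P=W[L==i]; r=cv2.minAreaRect((P[:,:2]*1000).astype(np.float32))
            print(nm,st[i],np.round(P.mean(0),4),np.round(P[:,2].min(),4),'rect',np.round(r[0],1),np.round(r[1],1),round(r[2],1))
go((.502,.217,.165),96.8)
```

```text
plane [  223    63    91   171 10550] [0.4815 0.2233 0.0455] 0.039 rect [482.2 214.7] [ 84.  160.5] 6.8
vialtop [270  74  30  32 745] [0.4952 0.2704 0.0882] 0.0753 rect [495.1 270.7] [22.7 23.3] 5.9
vialtop [273 204  27  28 590] [0.5073 0.1657 0.0875] 0.075 rect [507.3 164.5] [22.8 21.5] 11.1
vialtop [320 287  22  14 239] [0.5561 0.0937 0.0801] 0.0754 rect [555.6  93.4] [19.8 12. ] 8.7
held [ 292  196   54   72 2374] [0.5303 0.1881 0.185 ] 0.1214 rect [530.8 184.1] [23.8 27.8] 87.2
t 6.7 pos [0.531  0.1833 0.1648] rpy [180.    0.   96.9] w 0.022 F [ 0.3 -1.2  0.1]
roll 0.1 now axes [ 37.  -24.8  -0.2] after-turn axes [ 36.9 -24.8  -0.2]
```

View pics/w2.png

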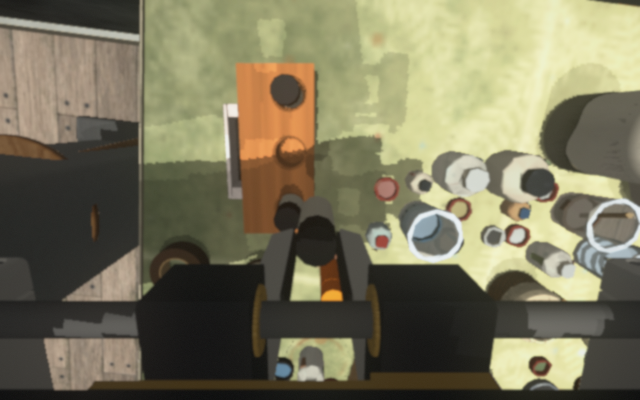

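The wrist view shows the empty hole at (291,150) and a rack vial at (287,90), with the held vial upright between the fingers at (316,240). The hole works out at (0.5013, 0.2170), agreeing with the earlier views to under 1 mm.

Call:
send_rows:
  rows:
    - {"dx": 12, "dy": -8.4, "dz": 0, "roll": 0, "jaw": 1}
    - {"dx": 13, "dy": -9, "dz": 0, "roll": 0, "jaw": 1}
    - {"dx": 12, "dy": -8, "dz": 0, "roll": 0, "jaw": 1}
    - {"dx": 0, "dy": 0, "dz": 10, "roll": 0, "jaw": 1}
    - {"dx": 0, "dy": 0, "dz": 20, "roll": 0, "jaw": 1}
    - {"dx": 0, "dy": 0, "dz": 20, "roll": 0, "jaw": 1}
    - {"dx": 0, "dy": 0, "dz": 12, "roll": 0, "jaw": 1}
    - {"dx": 0, "dy": 0, "dz": 0, "roll": 0, "jaw": 1}
    - {"dx": 0, "dy": 0, "dz": 0, "roll": 0, "jaw": 1}

```text
time_s: 7.45
ee_pos: [0.5011, 0.2169, 0.1023]
eef_rot: [-3.14, 0.0, 1.69]
force: [0.1, 0.4, -0.6]
grip_width: 0.0222
grip_force: 20.0
```

Run:
```python
from h import *
go((.5013,.217,.056),96.8)
```

```text
t 7.45 pos [0.5011 0.2169 0.1023] rpy [-179.9    0.    96.8] w 0.0222 F [ 0.1  0.4 -0.6]
roll 0.0 now axes [ 0.1  0.3 46.3] after-turn axes [ 0.1  0.2 46.3]
```

Call:
send_rows:
  rows:
    - {"dx": 0, "dy": 0, "dz": 5, "roll": 0, "jaw": 1}
    - {"dx": 0, "dy": 0, "dz": 5, "roll": 0, "jaw": 1}
    - {"dx": 0, "dy": 0, "dz": 5, "roll": 0, "jaw": 1}
    - {"dx": 0, "dy": 0, "dz": 5, "roll": 0, "jaw": 1}
    - {"dx": 0, "dy": 0, "dz": 0, "roll": 0, "jaw": 1}

```text
time_s: 7.87
ee_pos: [0.5007, 0.217, 0.0817]
eef_rot: [-3.14, 0.0, 1.69]
force: [-0.6, -0.5, -1.1]
grip_width: 0.0221
grip_force: 20.0
```

Entering freely.

Call:
send_rows:
  rows:
    - {"dx": 0, "dy": 0, "dz": 6, "roll": 0, "jaw": 1}
    - {"dx": 0, "dy": 0, "dz": 6, "roll": 0, "jaw": 1}
    - {"dx": 0, "dy": 0, "dz": 6, "roll": 0, "jaw": 1}
    - {"dx": 0, "dy": 0, "dz": 4, "roll": 0, "jaw": 1}
    - {"dx": 0, "dy": 0, "dz": 2.5, "roll": 0, "jaw": 1}
    - {"dx": 0, "dy": 0, "dz": 0, "roll": 0, "jaw": 1}
    - {"dx": 0, "dy": 0, "dz": 0, "roll": 0, "jaw": 1}

```text
time_s: 8.45
ee_pos: [0.5012, 0.2171, 0.0582]
eef_rot: [-3.142, 0.0, 1.69]
force: [-0.1, 0.1, -0.8]
grip_width: 0.0224
grip_force: 20.0
```

Call:
send_rows:
  rows:
    - {"dx": 0, "dy": 0, "dz": 1.5, "roll": 0, "jaw": 1}
    - {"dx": 0, "dy": 0, "dz": 1, "roll": 0, "jaw": 1}
    - {"dx": 0, "dy": 0, "dz": 0, "roll": 0, "jaw": 1}
    - {"dx": 0, "dy": 0, "dz": 0, "roll": 0, "jaw": 0.1}
    - {"dx": 0, "dy": 0, "dz": 0, "roll": 0, "jaw": 0.1}
    - {"dx": 0, "dy": 0, "dz": 0, "roll": 0, "jaw": 0.1}
    - {"dx": 0, "dy": 0, "dz": 0, "roll": 0, "jaw": 0.1}
    - {"dx": 0, "dy": 0, "dz": 0, "roll": 0, "jaw": 0.1}

```text
time_s: 9.12
ee_pos: [0.5012, 0.2172, 0.0558]
eef_rot: [3.141, -0.0, 1.69]
force: [-0.8, -0.2, -0.4]
grip_width: 0.0425
grip_force: 0.0
```

Call:
send_rows:
  rows:
    - {"dx": 0, "dy": 0, "dz": -5, "roll": 0, "jaw": 0.1}
    - {"dx": 0, "dy": 0, "dz": -15, "roll": 0, "jaw": 0.1}
    - {"dx": 0, "dy": 0, "dz": -25, "roll": 0, "jaw": 0.1}
    - {"dx": 0, "dy": 0, "dz": -30, "roll": 0, "jaw": 0.1}
    - {"dx": 0, "dy": 0, "dz": -30, "roll": 0, "jaw": 0.1}
    - {"dx": 0, "dy": 0, "dz": 0, "roll": 4.5, "jaw": 0.1}
    - {"dx": 0, "dy": 0, "dz": 0, "roll": 4.5, "jaw": 0.1}
    - {"dx": 0, "dy": 0, "dz": 0, "roll": 4.3, "jaw": 0.1}
    - {"dx": 0, "dy": 0, "dz": 0, "roll": 0, "jaw": 0.1}

```text
time_s: 9.87
ee_pos: [0.5012, 0.2172, 0.1613]
eef_rot: [3.141, -0.0, 1.455]
force: [-0.4, 0.7, -0.0]
grip_width: 0.0423
grip_force: 0.0
```

Run:
```python
from h import *
f,z,K,R,t=cam('top'); W=pts(z,K,R,t)
m=(W[...,2]>.07)&(W[...,2]<.1)&(abs(W[...,0]-.5)<.06)&(abs(W[...,1]-.217)<.08)
k,L,st,c=cv2.connectedComponentsWithStats(m.astype(np.uint8))
for i in range(1,k):
    if st[i,4]>12: print(st[i],W[L==i].mean(0))
go((.6298,-.0252,.165),83.5)
```

```text
[284 212  11  11  91] [0.5088679  0.16483121 0.08751874]
t 9.92 pos [0.5012 0.2172 0.1611] rpy [180.   -0.   83.6] w 0.0428 F [0.9 0.4 0.4]
roll 0.1 now axes [-226.6  154.8   -3.9] after-turn axes [-226.3  155.2   -3.9]
```

Call:
send_rows:
  rows:
    - {"dx": -20, "dy": 14, "dz": 0, "roll": 0.1, "jaw": 0.1}
    - {"dx": -34, "dy": 23.3, "dz": 0, "roll": 0, "jaw": 0.1}
    - {"dx": -34, "dy": 23.3, "dz": 0, "roll": 0, "jaw": 0.1}
    - {"dx": -34, "dy": 23.3, "dz": 0, "roll": 0, "jaw": 0.1}
    - {"dx": -34, "dy": 23.3, "dz": 0, "roll": 0, "jaw": 0.1}
    - {"dx": -34, "dy": 23.3, "dz": 0, "roll": 0, "jaw": 0.1}
    - {"dx": -25, "dy": 17, "dz": 0, "roll": 0, "jaw": 0.1}
    - {"dx": -11.3, "dy": 7.7, "dz": 0, "roll": 0, "jaw": 0.1}
    - {"dx": 0, "dy": 0, "dz": 20, "roll": 0, "jaw": 0.1}
    - {"dx": 0, "dy": 0, "dz": 15, "roll": 0, "jaw": 0.1}
    - {"dx": 0, "dy": 0, "dz": 0, "roll": 0, "jaw": 0.1}
    - {"dx": 0, "dy": 0, "dz": 0, "roll": 0, "jaw": 0.1}

```text
time_s: 10.92
ee_pos: [0.6292, -0.0248, 0.1256]
eef_rot: [-3.14, -0.0, 1.458]
force: [0.5, 0.3, -0.6]
grip_width: 0.0419
grip_force: 0.0
```

Run:
```python
from h import *
f,z,K,R,t=cam('top'); W=pts(z,K,R,t)
m=(W[...,2]>.07)&(W[...,2]<.1)&(abs(W[...,0]-.5)<.06)&(abs(W[...,1]-.217)<.08)
k,L,st,c=cv2.connectedComponentsWithStats(m.astype(np.uint8))
for i in range(1,k):
    if st[i,4]>12: print(st[i],W[L==i].mean(0))
f,z,K,R,t=cam('wrist'); W=pts(z,K,R,t); np.savez('w3',f=f,z=z,K=K,R=R,t=t); save('w3.png',f)
m=(W[...,2]>.085)&(W[...,2]<.105)&(abs(W[...,0]-.64)<.07)&(abs(W[...,1]+.025)<.05)
k,L,st,c=cv2.connectedComponentsWithStats(m.astype(np.uint8))
for i in range(1,k):
    if st[i,4]>80: print('w',st[i],W[L==i].mean(0),cv2.minAreaRect((W[L==i][:,:2]*1000).astype(np.float32)))
go((.6298,-.0252,.06),83.5)
```

```text
[284 212  11  11  91] [0.50886894 0.16482489 0.0876947 ]
[260 214  11  11  94] [0.50314271 0.2178865  0.08739387]
[235 217  12  10  96] [0.49625471 0.27126214 0.08710316]
w [310 186  13  56 667] [ 0.6300486  -0.02415844  0.09485617] ((630.0687255859375, -25.26294708251953), (39.63546371459961, 8.913172721862793), 83.40375518798828)
w [376 195  15  37 492] [ 0.67888404 -0.02939585  0.09425138] ((679.3779907226562, -30.4852352142334), (26.09282875061035, 8.655914306640625), 83.5690689086914)
t 11.02 pos [ 0.6299 -0.0248  0.1271] rpy [179.9  -0.   83.5] w 0.0423 F [ 0.  -0.1  0.4]
roll 0.0 now axes [-0.4 -0.2 67.1] after-turn axes [-0.4 -0.1 67.1]
```

View pics/w3.png

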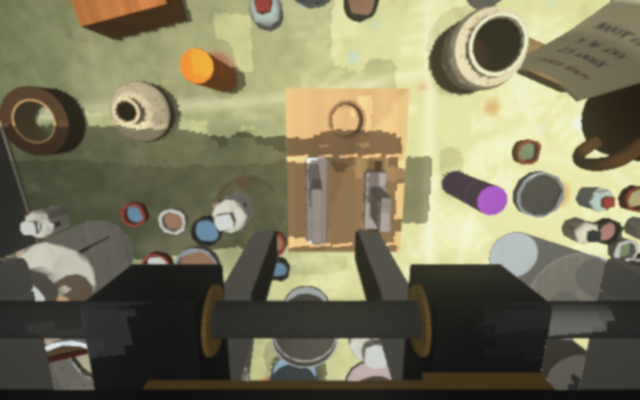

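The wrist view shows the wide panel at (316,200), the narrow one at (378,200) and the caddy's vial hole now empty at (346,118). The top view has three caps level at about 0.087 m in the rack, so the vial is seated.

Call:
send_rows:
  rows:
    - {"dx": -0.4, "dy": 0, "dz": 10, "roll": 0, "jaw": 0.1}
    - {"dx": 0, "dy": 0, "dz": 15, "roll": 0, "jaw": 0.1}
    - {"dx": 0, "dy": 0, "dz": 15, "roll": 0, "jaw": 0.1}
    - {"dx": 0, "dy": 0, "dz": 15, "roll": 0, "jaw": 0.1}
    - {"dx": 0, "dy": 0, "dz": 10, "roll": 0, "jaw": 0.1}
    - {"dx": 0, "dy": 0, "dz": 6, "roll": 0, "jaw": 0.1}
    - {"dx": 0, "dy": 0, "dz": 0, "roll": 0, "jaw": 0.5}
    - {"dx": 0, "dy": 0, "dz": 0, "roll": 0, "jaw": 1}
    - {"dx": 0, "dy": 0, "dz": 0, "roll": 0, "jaw": 1}
    - {"dx": 0, "dy": 0, "dz": 0, "roll": 0, "jaw": 1}
    - {"dx": 0, "dy": 0, "dz": 0, "roll": 0, "jaw": 1}
    - {"dx": 0, "dy": 0, "dz": 0, "roll": 0, "jaw": 1}
  force: 50

```text
time_s: 12.02
ee_pos: [0.6298, -0.0258, 0.0553]
eef_rot: [3.141, -0.0, 1.456]
force: [0.2, -0.2, 1.7]
grip_width: 0.0075
grip_force: 50.0
```

Call:
send_rows:
  rows:
    - {"dx": 0, "dy": 0, "dz": 0, "roll": 0, "jaw": 1}
    - {"dx": 0, "dy": 0, "dz": 0, "roll": 0, "jaw": 1}
    - {"dx": 0, "dy": 0, "dz": 0, "roll": 0, "jaw": 1}

```text
time_s: 12.27
ee_pos: [0.6298, -0.0258, 0.0552]
eef_rot: [3.141, -0.0, 1.456]
force: [0.3, -0.5, 4.8]
grip_width: 0.0073
grip_force: 50.0
```

Call:
send_rows:
  rows:
    - {"dx": 0, "dy": 0, "dz": -4, "roll": 0, "jaw": 1}
    - {"dx": 0, "dy": 0, "dz": -8, "roll": 0, "jaw": 1}
    - {"dx": 0, "dy": 0, "dz": -14, "roll": 0, "jaw": 1}
    - {"dx": 0, "dy": 0, "dz": -20, "roll": 0, "jaw": 1}
    - {"dx": 0, "dy": 0, "dz": -24, "roll": 0, "jaw": 1}
    - {"dx": 0, "dy": 0, "dz": -24, "roll": 0, "jaw": 1}
    - {"dx": 0, "dy": 0, "dz": -16, "roll": 0, "jaw": 1}
    - {"dx": 0, "dy": 0, "dz": 0, "roll": -4.5, "jaw": 1}
    - {"dx": 0, "dy": 0, "dz": 0, "roll": -4.5, "jaw": 1}
    - {"dx": 0, "dy": 0, "dz": 0, "roll": -4.3, "jaw": 1}
    - {"dx": 0, "dy": 0, "dz": 0, "roll": 0, "jaw": 1}
    - {"dx": 0, "dy": 0, "dz": 0, "roll": 0, "jaw": 1}

```text
time_s: 13.27
ee_pos: [0.6294, -0.0257, 0.1651]
eef_rot: [-3.142, 0.0, 1.686]
force: [0.3, -0.2, -0.7]
grip_width: 0.0072
grip_force: 50.0
```

Run:
```python
from h import *
go((.4497,.2108,.165),96.8)
```

```text
t 13.27 pos [ 0.6294 -0.0257  0.1651] rpy [-180.     0.    96.6] w 0.0072 F [ 0.3 -0.2 -0.7]
roll -0.2 now axes [ 2.557e+02 -1.513e+02  1.000e-01] after-turn axes [ 2.562e+02 -1.504e+02  1.000e-01]
```

Call:
send_rows:
  rows:
    - {"dx": 16, "dy": -10, "dz": 0, "roll": -0.2, "jaw": 1}
    - {"dx": 30, "dy": -20, "dz": 0, "roll": 0, "jaw": 1}
    - {"dx": 30, "dy": -20, "dz": 0, "roll": 0, "jaw": 1}
    - {"dx": 30, "dy": -20, "dz": 0, "roll": 0, "jaw": 1}
    - {"dx": 30, "dy": -20, "dz": 0, "roll": 0, "jaw": 1}
    - {"dx": 30, "dy": -20, "dz": 0, "roll": 0, "jaw": 1}
    - {"dx": 20, "dy": -20, "dz": 0, "roll": 0, "jaw": 1}
    - {"dx": 10, "dy": -15, "dz": 0, "roll": 0, "jaw": 1}
    - {"dx": 0, "dy": -5, "dz": 0, "roll": 0, "jaw": 1}
    - {"dx": 0, "dy": 0, "dz": 0, "roll": 0, "jaw": 1}
    - {"dx": 0, "dy": 0, "dz": 0, "roll": 0, "jaw": 1}

```text
time_s: 14.18
ee_pos: [0.4576, 0.1503, 0.1651]
eef_rot: [3.141, 0.0, 1.691]
force: [0.9, -0.9, -0.9]
grip_width: 0.0076
grip_force: 50.0
```

Run:
```python
from h import *
f,z,K,R,t=cam('wrist'); W=pts(z,K,R,t); np.savez('w4',f=f,z=z,K=K,R=R,t=t)
P0=np.array([.4497,.2108,.045])
u=K@(R@P0+t); u=(u[:2]/u[2]).astype(int); print('slot px',u)
c=f[max(0,u[1]-130):u[1]+170,max(0,u[0]-130):u[0]+170]; save('w4.png',cv2.resize(c,None,fx=2,fy=2,interpolation=2)); print(max(0,u[1]-130),max(0,u[0]-130))
a=np.radians(6.8); ex=np.array([np.cos(a),np.sin(a)]); ey=np.array([-np.sin(a),np.cos(a)])
r=W[...,:2]-P0[:2]; lx=r@ex*1000; ly=r@ey*1000
top=(abs(W[...,2]-.045)<.006)
for y0 in range(-36,45,8):
    s=top&(abs(ly-y0)<4)&(abs(lx)<15); x=np.sort(lx[s]); h=np.histogram(x,np.arange(-14,15,2))[0]; print(y0,h)
m=(W[...,2]>.10)&(W[...,2]<.16)&(abs(lx)<60)&(abs(ly)<110)
k,L,st,cc=cv2.connectedComponentsWithStats(m.astype(np.uint8))
for i in range(1,k):
    if st[i,4]>80: print('held',st[i],W[L==i].mean(0),W[L==i].min(0),cv2.minAreaRect((W[L==i][:,:2]*1000).astype(np.float32)))
go((.4497,.2108,.10),96.8)
```

```text
slot px [314 126]
0 184
-36 [ 0  0  6 12 11 12 12 12 12 11 18 12 12 13]
-28 [ 0  0  8 16  8  0  0  0  0 13 19 16 16 14]
-20 [ 0  0  9 18  9  0  0  0  0 18 18 18 18 18]
-12 [ 0  0 15 18  9  0  0  0  0 17 16 17 18 18]
-4 [ 0  0 16 16  8  0  0  0  0 17 17 17 15 16]
4 [ 0  0 17 18  9  0  0  0  0 18 18 18 17 18]
12 [ 0  0 18 18  9  0  0  0  0 18 18 18 18 18]
20 [ 0  0 12 24  9  0  0  0  0 18 18 18 18 19]
28 [ 0  0  9 27  8  0  0  0  0 16 18 18 18 25]
36 [ 0  0  9 27 17 17 17 17 25 18 20 18 18 27]
44 [ 0  0  6 18 11 10 11 10 17 18 18 20 25 25]
t 14.23 pos [0.4578 0.1501 0.1649] rpy [180.    0.   96.8] w 0.0071 F [-0.1  0.7 -0.2]
roll 0.0 now axes [61.2 -0.8 64.9] after-turn axes [61.2 -0.8 64.9]
```

View pics/w4.png

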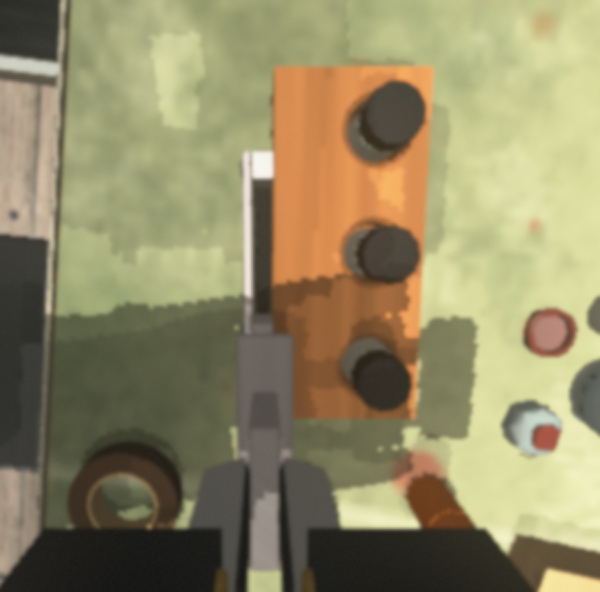

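The crop shows three capped vials in the rack and the label slot as a dark strip at crop (262,240), between the lip and the block. The held holder is lined up with it just below. The slot's measured edges are centred within 0.5 mm of my estimate.

Call:
send_rows:
  rows:
    - {"dx": 15, "dy": -0.4, "dz": 0, "roll": 0, "jaw": 1}
    - {"dx": 25, "dy": -0.4, "dz": 0, "roll": 0, "jaw": 1}
    - {"dx": 15, "dy": -0.3, "dz": 5, "roll": 0, "jaw": 1}
    - {"dx": 6.2, "dy": 0, "dz": 15, "roll": 0, "jaw": 1}
    - {"dx": 0, "dy": 0, "dz": 20, "roll": 0, "jaw": 1}
    - {"dx": 0, "dy": 0, "dz": 20, "roll": 0, "jaw": 1}
    - {"dx": 0, "dy": 0, "dz": 10, "roll": 0, "jaw": 1}
    - {"dx": 0, "dy": 0, "dz": 0, "roll": 0, "jaw": 1}
    - {"dx": 0, "dy": 0, "dz": 0, "roll": 0, "jaw": 1}
  force: 60

```text
time_s: 14.98
ee_pos: [0.449, 0.211, 0.0949]
eef_rot: [-3.141, 0.0, 1.691]
force: [0.2, 1.0, 0.6]
grip_width: 0.0077
grip_force: 60.0
```

Run:
```python
from h import *
go((.4494,.2108,.0552),96.8)
f,z,K,R,t=cam('scene'); save('s5.png',cv2.resize(f[150:250,200:330],None,fx=5,fy=5,interpolation=2))
```

```text
t 14.98 pos [0.449  0.211  0.0949] rpy [-180.     0.    96.9] w 0.0077 F [0.2 1.  0.6]
roll 0.1 now axes [-0.2  0.4 39.7] after-turn axes [-0.2  0.4 39.7]
```

View pics/s5.png

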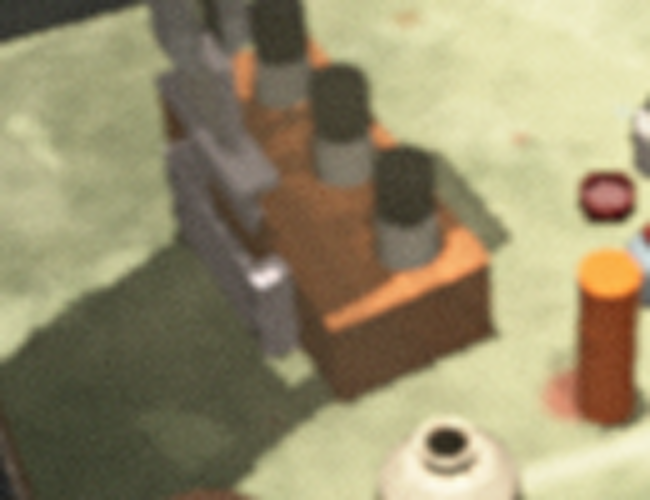

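The crop shows the holder's tongue just above the slot at (225,180), with the vial standing in the rack's middle hole at (340,120). I'll start the insertion.

Call:
send_rows:
  rows:
    - {"dx": 0, "dy": 0.3, "dz": 4, "roll": 0, "jaw": 1}
    - {"dx": 0, "dy": 0, "dz": 4, "roll": 0, "jaw": 1}
    - {"dx": 0, "dy": 0, "dz": 4, "roll": 0, "jaw": 1}
    - {"dx": 0, "dy": 0, "dz": 4, "roll": 0, "jaw": 1}
    - {"dx": 0, "dy": 0, "dz": 4, "roll": 0, "jaw": 1}
    - {"dx": 0, "dy": 0, "dz": 0, "roll": 0, "jaw": 1}

```text
time_s: 15.53
ee_pos: [0.4484, 0.2112, 0.0739]
eef_rot: [-3.14, 0.0, 1.692]
force: [-0.2, -0.3, -0.4]
grip_width: 0.0074
grip_force: 60.0
```

Call:
send_rows:
  rows:
    - {"dx": 0, "dy": 0.3, "dz": 4, "roll": 0, "jaw": 1}
    - {"dx": 0, "dy": 0, "dz": 4, "roll": 0, "jaw": 1}
    - {"dx": 0, "dy": 0, "dz": 4, "roll": 0, "jaw": 1}
    - {"dx": 0, "dy": 0, "dz": 2, "roll": 0, "jaw": 1}
    - {"dx": 0, "dy": 0, "dz": 2, "roll": 0, "jaw": 1}
    - {"dx": 0, "dy": 0, "dz": 0, "roll": 0, "jaw": 1}
    - {"dx": 0, "dy": 0, "dz": 0, "roll": 0, "jaw": 1}

```text
time_s: 16.12
ee_pos: [0.4493, 0.2114, 0.059]
eef_rot: [3.141, -0.0, 1.692]
force: [-1.0, 0.5, 3.9]
grip_width: 0.0075
grip_force: 60.0
```

Strip contact at 3.9 N. I'll press the rest of the way in small steps.

Call:
send_rows:
  rows:
    - {"dx": 0, "dy": 0, "dz": 1.5, "roll": 0, "jaw": 1}
    - {"dx": 0, "dy": 0, "dz": 1.5, "roll": 0, "jaw": 1}
    - {"dx": 0, "dy": 0, "dz": 1, "roll": 0, "jaw": 1}
    - {"dx": 0, "dy": 0, "dz": 0, "roll": 0, "jaw": 1}
    - {"dx": 0, "dy": 0, "dz": 0, "roll": 0, "jaw": 1}

```text
time_s: 16.53
ee_pos: [0.4494, 0.2115, 0.0552]
eef_rot: [3.141, -0.0, 1.692]
force: [-0.8, -0.5, 8.2]
grip_width: 0.0072
grip_force: 60.0
```

Call:
send_rows:
  rows:
    - {"dx": 0, "dy": 0, "dz": 0.5, "roll": 0, "jaw": 1}
    - {"dx": 0, "dy": 0, "dz": 0.5, "roll": 0, "jaw": 1}
    - {"dx": 0, "dy": 0, "dz": 0, "roll": 0, "jaw": 1}
    - {"dx": 0, "dy": 0, "dz": 0, "roll": 0, "jaw": 1}

```text
time_s: 16.87
ee_pos: [0.4497, 0.2115, 0.0551]
eef_rot: [3.14, -0.0, 1.692]
force: [-4.3, -2.4, 19.7]
grip_width: 0.0067
grip_force: 60.1
```

Run:
```python
from h import *
f,z,K,R,t=cam('scene'); W=pts(z,K,R,t); save('s6.png',cv2.resize(f[150:250,200:330],None,fx=5,fy=5,interpolation=2))
a=np.radians(6.8); ex=np.array([np.cos(a),np.sin(a)]); ey=np.array([-np.sin(a),np.cos(a)])
r=W[...,:2]-[.4496,.211]; lx=r@ex*1000; ly=r@ey*1000
for n,m in(('shoulder',(abs(lx)<8)&(ly<-23)&(ly>-36)),('block',(abs(lx-20)<7)&(abs(ly)<30))):
    print(n,np.round(np.sort(W[m][:,2]*1000),1)[::max(1,m.sum()//12)])
go((.4497,.2108,.0552),96.8)
```

```text
shoulder [ 44.1  51.7 196.4 201.7 208.4 266.  271.4 282.  285.4 289.8 297.7 302.4
 308. ]
block [ 41.5  44.1  44.9  45.5  47.2 165.7 208.1 219.6 226.2 245.1 283.3 297.
 390.5]
t 16.92 pos [0.4497 0.2115 0.0551] rpy [179.9  -0.   96.9] w 0.0071 F [-3.9 -3.  20.5]
roll 0.1 now axes [-0.7 -0.  -0.1] after-turn axes [-0.7 -0.  -0.1]
```

View pics/s6.png

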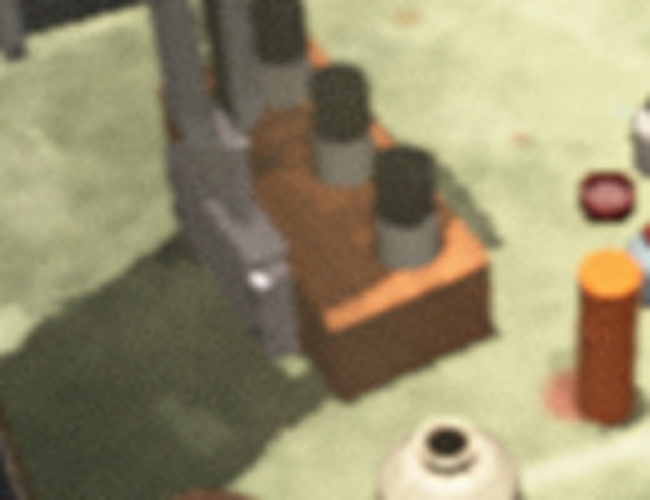

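The crop shows the shoulder bearing on lip and block at (250,235). Its top reads about 51.7 mm, against 51 expected when fully home. The push is steady at about 20 N, so I'm handing in.

```bash
python3 -c "
from station import *
print(hand_in())"
```

```text
the job is handed in; nothing more can be done
None
```

The vial is in the rack's middle hole and released, and the wide label holder is fully home in the lip slot, still gripped and pressed down with about 20 N; handed in at about 17 s of the 54 s allowed.

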